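Hold a measuring probe centred in a covered sample port

ROBOT

A 7-joint arm with a two-finger parallel gripper is mounted at the origin on the work surface. World frame = base frame: x ahead of the robot, y to its left, z up, the work surface at z = 0. Lengths are in mm, angles in rad, forces in N, time in s.
With the tool pointing down it reaches from about 425 to 1025 mm from the base axis. Payload 9.4 kg.
Tool frame: the origin (TCP) lies between the finger pads; the fingertips stand 22 mm ahead of it and the grasp point (between the pads) lies 3 mm ahead of it; x points along the fingers, y is the direction in which the jaws open and shut, and the axes are right-handed (so a half turn about x gives the same grasp; the last joint's range is limited). The gripper opens to 85 mm and grips with 20 to 120 N. Pads are 22 mm wide; open, the fingers measure 114 mm over their backs; the gripper's body (76 mm by 85 mm) begins 54 mm behind the grasp point. The pads swing forward as they close: fully open they stand 13 mm farther back than shut.
Start: joints at [-0.077, 0.599, -0.003, 1.599, 0.002, 0.943, -0.08], TCP at [724.999, -0.006, 253.275] pointing down, gripper open.
Joint ranges: [-2.57, 2.57], [-0.35, 1.97], [-1.29, 1.29], [0.11, 2.56], [-1.05, 4.19], [0.11, 1.86], [-2.63, 2.63]. Speed limits (rad/s): [2.22, 2.22, 3.01, 3.01, 3.14, 3.14, 3.14].

INTERFACE

Orientations are given as a unit quaternion [w, x, y, z].
In Python, from cell import arm gives the robot as it stands.
- The arm moves only by the tool servo_tool, never from a script. Its argument "motion" is text: rows parted by semicolons, each of 4 numbers parted by spaces: the shift along the tool's x, y, z in mm, then the turn about the tool's x in rad. A call has 1 to 20 rows; each row shifts and turns the commanded pose from where the row before left it, along the tool's axes as they then stand; what a row does not reach is not made up. A row lasts 1/10 s, in which the tool goes at most 50 mm and 8.59 degrees, less where a joint would pass 70% of its speed; a pose out of reach is approached as far as the arm can. A call with a gripper value outside its range is refused whole. "gripper" is the opening in per cent of the stroke, from 0 (shut) to 100 (fully open), set as the call begins (left out, the last holds). The fingers move at their own pace and stop on an object; the grip force is fixed at half the most. Time passes only in rows, so rows that do not move let the fingers close. It gives the time, the measured TCP pose, the force and the opening at its end, in the units of the state.
- arm.state(): the state, without advancing time (a new reading comes with each control period).
- arm.get_image(name): name is "scene" or "side" or "wrist"; returns the picture (420x560x3 uint8, red, green, blue); there is no depth.
- arm.camera_model(name): a dict with "mtx" (3x3 intrinsics, pixels), "R" (3x3) and "t" (3): a world point X has camera coordinates R X + t. Camera axes: x right, y down, z forward; pixel columns grow to the right and rows downward; lengths in mm; the calibration is good to about 2 mm. A picture is of the moment at which its call begins: read the wrist's pose just before it. camera_model takes no time and is no camera call; for the wrist camera it gives the pose at the moment of the call.
- arm.close_job(): hands the job in, once; it reports no verdict.
The state is a dict: "clock": time; "joint_positions": joint angles; "joint_velocities": joint speeds; "joint_torque": joint torques, N m; "tool_pos": TCP position; "orientation": TCP orientation; "wrist_force": force on the tool from outside, world axes, zero at the start; "torque": the same for the moment, N m; "grip_width": opening from 0.0 (shut) to 1.0 (fully open).
Only numpy, scipy, OpenCV 4.12 (cv2) and the standard library are available. Lean on these libraries where they do the work, as an engineer would, in place of code of your own. Each camera call takes 0.05 s, during which the arm holds its last target.

TASK

Slide the steel cover on the sampling station fully open, then take the probe out of its stand and lower its rod through the open port into the jar, well centred, until the middle of the dark band on the rod is level with the top of the port. The probe must not touch the station or its jar at any time. Finish while still holding the probe upright and still at that depth with the gripper; leave the beaker, bottle and tube rack where they are.

Things in the scene. Friction and masses are not known exactly. Their poses are not given: they have to be found in the camera images.
- port (a point): Centre of the round port (vertical bore 24 mm across, 25 mm deep) of the fixed sampling station, at the top face of its white guide block, 110 mm above the bench. Below stands the station's glass jar, 50 mm inside, floor 93 mm under this point. z up; the cover opens along +y. Block: 90 mm along x, along y from -40 to +100 mm. A rail 6 mm high runs along y at x = -27 and +27 mm.
- cover_tab (a point): Centre of the upright tab of the station's sliding steel cover: 10 mm thick (along y), 30 mm wide (x), 30 mm tall, its centre 20.5 mm above the top of the block. The cover is a plate 46 x 46 x 5 mm lying on the block; the tab is 16 mm to the +y side of the plate's centre. Axes as port.
- cover (a joint): How far the cover is slid along the station's +y, in m: 0 = shut over the port, 0.050 = fully open (end stop); starts between 0 and 0.006. Stiff slide (about 1.5 N), stays where it is left.
- probe_center (a point): Centre of the probe's square grey handle, 24 x 24 mm, 60 mm tall, flat sides along x and y, z up. Under it, on its axis, a steel rod 9 mm thick and 100 mm long: the tip is 130 mm and the dark band's middle 70 mm below this point. A cap stands 6 mm above the handle. About 0.12 kg. It starts hanging upright in the stand, the handle's foot on the stand's top, this point 145 mm above the bench.
- probe_mark (a point): Middle of the dark band (6 mm tall, flush) round the probe's rod, on the rod's axis, 60 mm above the tip and 40 mm below the foot of the handle.
- probe_tip (a point): Lower end of the probe's rod, on its axis.
- stand_top (a point): Centre of the hole (15 mm across) in the top plate (70 x 70 x 10 mm) of the fixed probe stand, on its top face, 115 mm above the bench. The probe starts here. The stand may be to the left or the right of the station.
- beaker: Bystander: small empty glass beaker, 66 mm across, 75 mm tall; origin at the centre of its underside.
- bottle: Bystander: brown capped reagent bottle, 60 mm across, 100 mm tall; origin at the centre of its underside.
- rack: Bystander: white tube rack 90 x 120 mm with capped tubes to 96 mm height; origin at the centre of its underside, y along its length.
There are look-alikes about, which are no part of the job. What is shaped like the part that bears port but orange or pink is not meant.

How it is judged:
By the outcome, as a careful person would: the job done as asked, in the order asked, and still so for the second after the job is handed in, while the arm keeps its last pose, push and grip.
It also fails if it takes over 61 s, if anything falls off the work surface, if the arm or the gripper's body presses on something with over 40 N, if the wrist force passes 120 N, or if a joint passes its speed limit or range.

## Working session

There is one attempt and no reset: what is moved stays moved. The work goes in short steps, Python scripts to look and compute and a tool call to move; the robot and the scene stay as the last step left them, time stands still between calls to the robot, and variables do not carry over. Pictures are saved under pics/ and viewed, and the job is handed in when it is done.

Besides the shell and the picture viewer there is one more tool, called after "Emit:" by a JSON object that holds its "name" and its "arguments", one argument or row to a line. servo_tool: Moves the arm, as the interface text tells. Its arguments: {"type":"object","properties":{"motion":{"type":"string"},"gripper":{"type":"number"}},"required":["motion"]}

```bash
ls; mkdir -p pics; python3 - <<'E'
from cell import arm
import cv2
s=arm.state();print(s)
for n in("scene","side","wrist"):
    m=arm.camera_model(n);print(n,m)
    cv2.imwrite(f"pics/{n}0.png",arm.get_image(n)[:,:,::-1])
E
```

```text
pics
{'clock': 0.0, 'joint_positions': array([-0.07669183,  0.60011726, -0.00256172,  1.6001418 ,  0.0017801 ,
        0.94288016, -0.07980094]), 'joint_velocities': array([-0.00044258, -0.00091019,  0.00202748, -0.00198008, -0.0013275 ,
       -0.00110388, -0.0006059 ]), 'joint_torque': array([-9.47821900e-04, -7.76440001e+01,  1.56451017e+00, -2.58004493e+01,
        1.21808253e-02,  8.94789293e-03,  3.55701900e-05]), 'tool_pos': array([ 7.24560741e+02, -3.27253656e-03,  2.52418074e+02]), 'orientation': array([-0.49965695, -0.49957276, -0.50036924,  0.50040045]), 'wrist_force': array([-0.66775257,  0.50333665, -0.77495444]), 'torque': array([-0.029345  , -0.03221843,  0.01775211]), 'grip_width': 1.0004648734125898}
scene {'mtx': array([[430.16470716,   0.        , 279.24221219],
       [  0.        , 430.16470716, 215.85057548],
       [  0.        ,   0.        ,   1.        ]]), 'R': array([[ 0.5603085 ,  0.82826543, -0.00554538],
       [ 0.54471772, -0.37351997, -0.75084315],
       [-0.62396874,  0.41768313, -0.66045728]]), 't': array([-292.40298095, -242.69339813, 1482.38508939])}
side {'mtx': array([[538.00088711,   0.        , 282.25529148],
       [  0.        , 538.00088711, 204.03988547],
       [  0.        ,   0.        ,   1.        ]]), 'R': array([[ 0.9603917 , -0.27811381,  0.01733455],
       [-0.1226407 , -0.47772718, -0.86990574],
       [ 0.25021399,  0.83332433, -0.49291329]]), 't': array([-573.43288218,  181.1100676 , 1174.74595772])}
wrist {'mtx': array([[354.98915848,   0.        , 275.13258527],
       [  0.        , 354.98915848, 208.68960299],
       [  0.        ,   0.        ,   1.        ]]), 'R': array([[ 9.99999283e-01, -9.31496583e-04, -7.52838189e-04],
       [-7.01440619e-04, -9.64993768e-01,  2.62271873e-01],
       [-9.70789514e-04, -2.62271157e-01, -9.64993730e-01]]), 't': array([-723.18690113,  -33.49546472,  377.52858943])}
```

View pics/scene0.png

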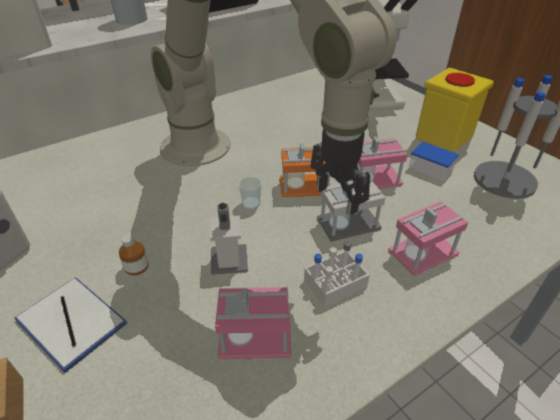

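View pics/side0.png

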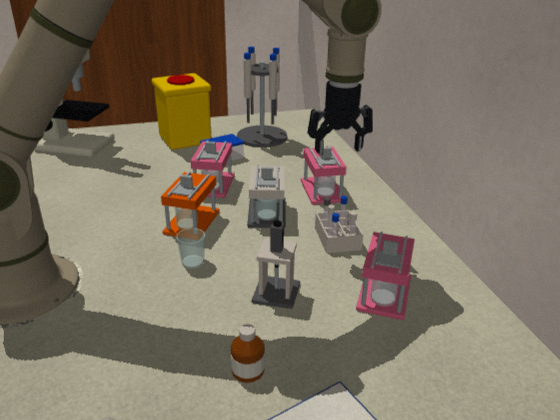

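View pics/wrist0.png

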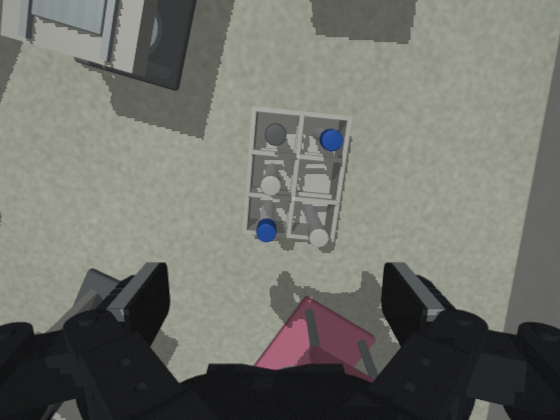

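The white station is at scene (350,205) and side (267,190). The stand with the probe is at scene (228,240) and side (277,260). The orange and pink stations are decoys. Next I'll enlarge both views.

```bash
python3 - <<'E'
import cv2
a=cv2.imread("pics/scene0.png");b=cv2.imread("pics/side0.png")
cv2.imwrite("pics/z1.png",cv2.resize(a[160:280,190:390],None,fx=4,fy=4,interpolation=2))
cv2.imwrite("pics/z2.png",cv2.resize(b[150:310,220:320],None,fx=3.75,fy=3.75,interpolation=2)) 
E
```

```text
(no output)
```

View pics/z1.png

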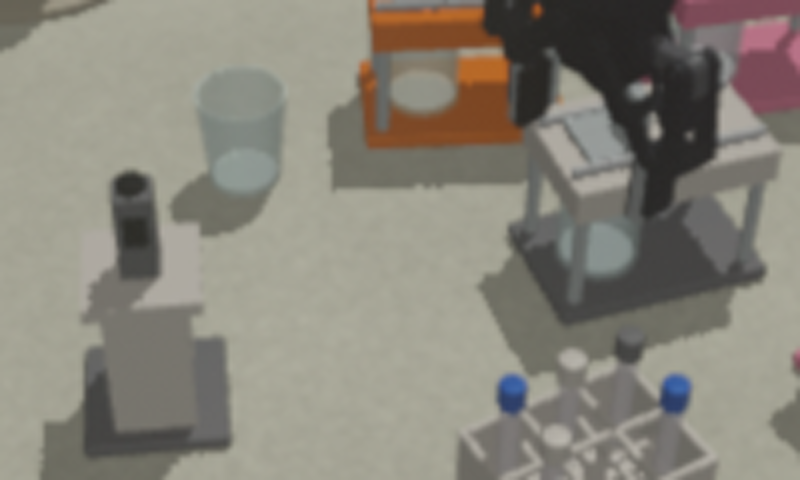

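View pics/z2.png

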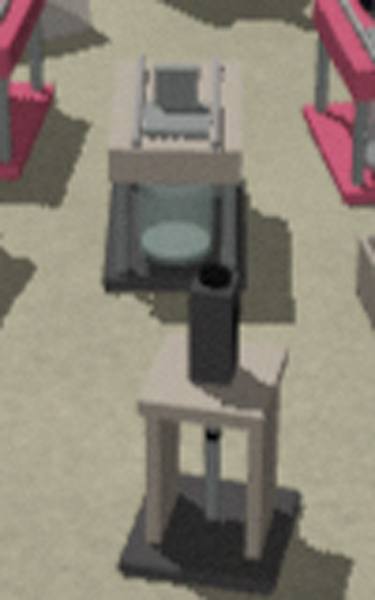

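```bash
cat > h.py <<'E'
import numpy as np, cv2
from cell import arm
def ray(m,u,v):
    R=np.array(m["R"]);t=np.array(m["t"]);d=R.T@np.linalg.inv(m["mtx"])@np.array([u,v,1.]);return -R.T@t,d
def atz(m,u,v,z):
    c,d=ray(m,u,v);return c+d*(z-c[2])/d[2]
def tri(obs):
    A=np.zeros((3,3));b=np.zeros(3);L=[]
    for m,u,v in obs:
        c,d=ray(m,u,v);d/=np.linalg.norm(d);P=np.eye(3)-np.outer(d,d);A+=P;b+=P@c;L.append((c,d,P))
    X=np.linalg.solve(A,b);return X,[np.linalg.norm(P@(X-c)) for c,d,P in L]
def proj(m,X):
    p=m["mtx"]@(m["R"]@np.asarray(X,float)+m["t"]);return p[:2]/p[2]
E
python3 - <<'E'
from h import *
np.set_printoptions(precision=1,suppress=True)
S=arm.camera_model("scene");D=arm.camera_model("side");W=arm.camera_model("wrist")
for p in[(322.5,192),(332.5,208.75),(383.75,197.5)]:print("scene",atz(S,*p,110))
for p in[(249.3,190.5),(284,190.5),(252,165.5),(283.5,167.6)]:print("side",atz(D,*p,110))
print("cap",tri([(S,222.5,206),(D,277.3,222)]))
for p in [(210,216),(240,216),(240.5,236.5),(210.5,239)]:print("stand sc",atz(S,*p,115))
for p in [(257,258),(290,258)]:print("stand sd",atz(D,*p,115))
print("wrist block edge",atz(W,20,40,110),atz(W,137,70,110),atz(W,154,0,110))
E
```

```text
scene [559.6 109.5 110. ]
scene [625.7  88.3 110. ]
scene [664.9 223.1 110. ]
side [541.2 110.9 110. ]
side [625.6  89.4 110. ]
side [581.3 250.7 110. ]
side [661.5 217.  110. ]
cap (array([ 537.3, -162. ,  178.3]), [np.float64(1.4205766327981693), np.float64(1.4205766327981604)])
stand sc [ 485.  -174.6  115. ]
stand sc [ 525.7 -115.3  115. ]
stand sc [ 587.4 -149.9  115. ]
stand sc [ 556.1 -209.9  115. ]
stand sd [ 488.6 -184.   115. ]
stand sd [ 553.1 -200.9  115. ]
wrist block edge [550.2 113.5 110. ] [627.7  94.3 110. ] [643.4 137.7 110. ]
```

Emit:
{"name": "servo_tool", "arguments": {
  "motion": "0 -10 -12 0;0 -20 -23 0;0 -26 -30 0;0 -26 -30 0;0 -26 -30 0;0 -20 -23 0;0 0 0 0.138;0 0 0 0.138;0 0 0 0;0 0 0 0"
}}

```text
clock: 1.15
tool_pos: [596.4, 148.6, 253.3]
orientation: [-0.428, -0.563, -0.428, 0.563]
wrist_force: [0.0, -0.4, 0.1]
grip_width: 1.001
```

```bash
cat >> h.py <<'E'
import pickle
def snap(n,tag):
    m=arm.camera_model(n);im=arm.get_image(n)[:,:,::-1];cv2.imwrite(f"pics/{n}{tag}.png",im);pickle.dump(m,open(f"pics/{n}{tag}.pkl","wb"));return m,im
def lm(n,tag): return pickle.load(open(f"pics/{n}{tag}.pkl","rb"))
E
python3 - <<'E'
from h import *
s=arm.state();print(s['clock'],s['tool_pos'],s['orientation'],s['wrist_force'])
for n in("scene","side","wrist"):snap(n,1)
E
```

```text
1.15 [596.38615228 148.61893548 253.30230367] [-0.42778185 -0.56295949 -0.42779665  0.56308909] [ 0.04209883 -0.40822856  0.12879218]
```

View pics/wrist1.png

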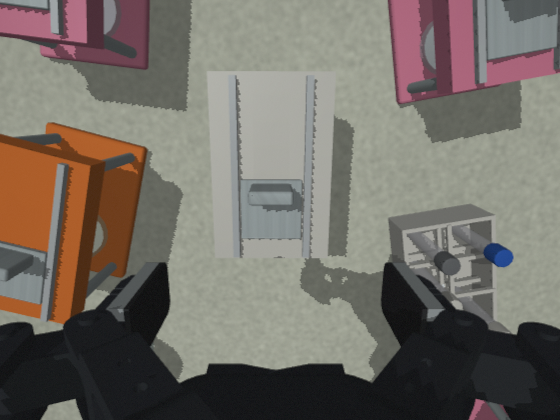

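View pics/scene1.png

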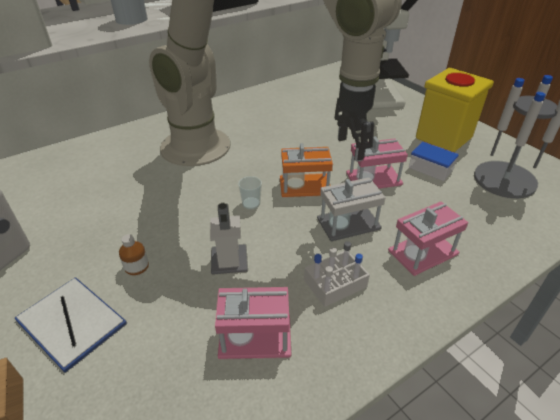

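Wrist view: the block corners are at about (208,71), (335,72), (331,257) and (216,257). The plate spans (239..303, 180..240), and the tab top is around (270,188). The view is well aligned with the station.

```bash
python3 - <<'E'
import cv2
a=cv2.imread("pics/wrist1.png");cv2.imwrite("pics/z3.png",cv2.resize(a[60:270,195:345],None,fx=2.8,fy=2.8,interpolation=2)[:600])
b=cv2.imread("pics/scene1.png");cv2.imwrite("pics/z4.png",cv2.resize(b[165:250,310:395],None,fx=6,fy=6,interpolation=2))
E
python3 - <<'E'
import sys; sys.path.insert(0,'.')
from h import *
np.set_printoptions(precision=1,suppress=True)
W=pickle.load(open('pics/wrist1.pkl','rb'))
for p in [(208,71),(335,72),(331,257),(216,257)]: print(atz(W,*p,110))
E
```

```text
[576. 251. 110.]
[660.9 226.5 110. ]
[626.3  92.3 110. ]
[537.9 117.2 110. ]
```

View pics/z3.png

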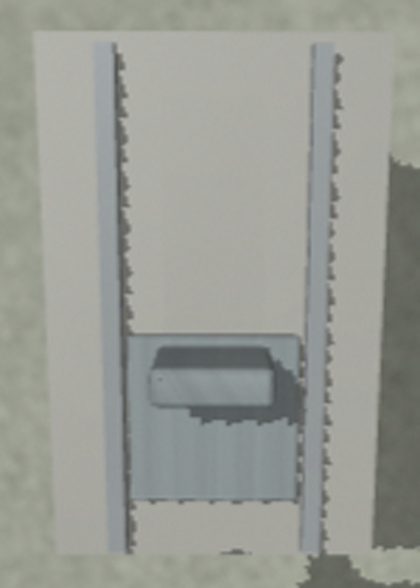

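View pics/z4.png

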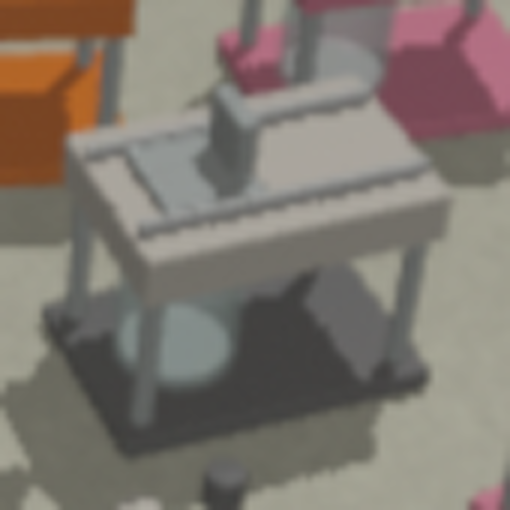

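```bash
python3 - <<'E'
from h import *
from scipy.optimize import least_squares as LS
np.set_printoptions(precision=2,suppress=True)
W=lm("wrist",1);S=lm("scene",1);D=lm("side",1)
w=lambda u,v:(195+u/2.8,60+v/2.8); s=lambda u,v:(310+u/6,165+v/6)
C=[(-45,100,0),(45,100,0),(45,-40,0),(-45,-40,0)]
wo=[w(34,30),w(391,33),w(373,548),w(57,552)]
so=[None,s(449,205),s(148,262),s(68,140)]
def P(q,c):
    a=q[3];ex=np.array([np.cos(a),np.sin(a),0]);ey=np.array([-np.sin(a),np.cos(a),0]);return np.array(q[:3])+ex*c[0]+ey*c[1]+np.array([0,0,c[2]])
def f(q,cams):
    r=[]
    if 'w' in cams: 
        for c,o in zip(C,wo): r+=list(proj(W,P(q,c))-o)
    if 's' in cams:
        for c,o in zip(C,so):
            if o: r+=list(proj(S,P(q,c))-o)
    return np.array(r)
for cams in('w','s','ws'):
    R=LS(f,[597,140,110,-.27],args=(cams,));print(cams,R.x,np.abs(R.fun).max(),R.fun)
q=R.x
# tab top outline near edge, z=+35.5 ; plate edges z=+5 at wrist
a=q[3]
for nm,p,z in [("plate far L",w(130,334),5),("plate far R",w(300,334),5),("plate near",w(132,500),5),("plate nr R",w(297,500),5),("tabtop nearL",w(150,407),35.5-0),("tabtop nearR",w(272,405),35.5),("tt farL",w(152,366),35.5),("tt farR",w(273,366),35.5)]:
    X=atz(W,*p,q[2]+z)-q[:3]; print(nm,X[0]*np.cos(a)+X[1]*np.sin(a),-X[0]*np.sin(a)+X[1]*np.cos(a))
E
```

```text
w [591.29 142.98 107.3   -0.27] 0.6822357204667355 [-0.25  0.58  0.35 -0.68 -0.65  0.68  0.53 -0.57]
s [582.62 158.01  91.6   -0.31] 0.43790383584828874 [-0.04 -0.31 -0.26  0.44  0.32 -0.15]
ws [591.5  143.07 106.64  -0.27] 2.0595616246154123 [ 0.13  0.48  0.43 -0.8  -0.52  0.18  0.89 -1.04 -0.99 -1.88 -1.41  0.16
 -2.06 -0.61]
plate far L -22.51922289274517 23.74465483969691
plate far R 22.83107868721532 23.663515008706863
plate near -23.206227492243634 -23.210029630753922
plate nr R 22.85220723996752 -23.298718085589286
tabtop nearL -15.263690662682414 11.57737697207917
tabtop nearR 14.054249749208935 12.019807786947823
tt farL -14.574311313714464 21.648494026724762
tt farR 14.18754783375609 21.596305017163935
```

Emit:
{"name": "servo_tool", "arguments": {
  "motion": "0 -1.7 -5 0;0 -1.7 -5 0;12 0 0 0;20 0 0 0;20 0 0 0;20 0 0 0;20 0 0 0;11 0 0 0;7 0 0 0;3 0 0 0;0 0 0 0;0 0 0 0",
  "gripper": 65
}}

```text
clock: 2.5
tool_pos: [596.8, 158.6, 140.9]
orientation: [0.427, 0.564, 0.426, -0.564]
wrist_force: [0.1, -0.7, 0.7]
grip_width: 0.649
```

```bash
python3 - <<'E'
from h import *
a=snap("wrist",2)[1];b=snap("scene",2)[1]
cv2.imwrite("pics/z5.png",np.hstack([cv2.resize(a[0:420,:],(533,400)),cv2.resize(b[150:250,310:376],(264,400))]))
E
```

```text
(no output)
```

View pics/z5.png

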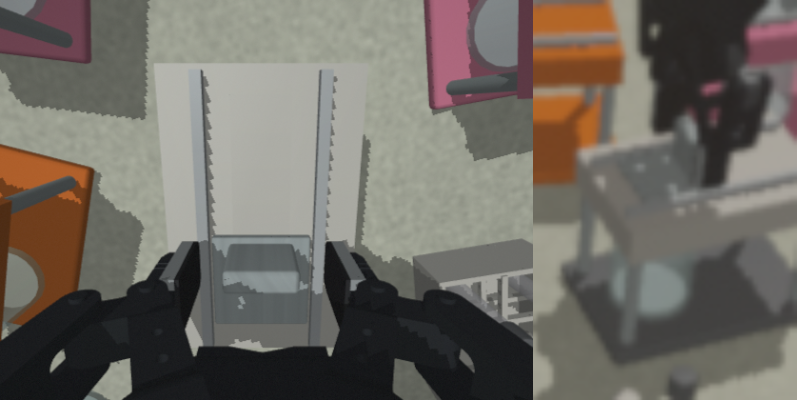

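The tab sits between the pads, at wrist-inset (262,265). I'll close on it.

Emit:
{"name": "servo_tool", "arguments": {
  "motion": "0 0 0 0;0 0 0 0;0 0 0 0;0 0 0 0;0 0 0 0;0 0 0 0;0 0 0 0",
  "gripper": 0
}}

```text
clock: 3.3
tool_pos: [596.4, 158.7, 140.9]
orientation: [0.427, 0.564, 0.427, -0.564]
wrist_force: [-1.9, -0.3, 4.4]
grip_width: 0.338
```

Emit:
{"name": "servo_tool", "arguments": {
  "motion": "0 0 -3 0;0 0 -6 0;0 0 -7 0;0 0 -7 0;0 0 -7 0;0 0 -7 0;0 0 -6 0;0 0 -3 0;0 0 0 0;0 0 0 0"
}}

```text
clock: 4.3
tool_pos: [609.2, 203.7, 141.0]
orientation: [0.427, 0.564, 0.427, -0.563]
wrist_force: [-1.3, 2.3, 6.2]
grip_width: 0.332
```

Emit:
{"name": "servo_tool", "arguments": {
  "motion": "0 0 -1 0;0 0 0 0;0 0 -1 0;0 0 0 0;0 0 -1 0;0 0 0 0"
}}

```text
clock: 4.9
tool_pos: [609.7, 205.5, 140.9]
orientation: [0.427, 0.564, 0.426, -0.564]
wrist_force: [-2.4, -2.2, 7.5]
grip_width: 0.336
```

Emit:
{"name": "servo_tool", "arguments": {
  "motion": "0 0 -1 0;0 0 0 0;0 0 -1 0;0 0 0 0"
}}

```text
clock: 5.3
tool_pos: [609.9, 206.0, 140.9]
orientation: [-0.426, -0.564, -0.426, 0.565]
wrist_force: [-3.4, -4.1, 9.6]
grip_width: 0.336
```

Emit:
{"name": "servo_tool", "arguments": {
  "motion": "0 0 -1.5 0;0 0 -1.5 0;0 0 0 0;0 0 0 0"
}}

```text
clock: 5.7
tool_pos: [610.0, 206.2, 140.8]
orientation: [-0.426, -0.563, -0.425, 0.566]
wrist_force: [-6.4, -10.3, 13.2]
grip_width: 0.336
```

Emit:
{"name": "servo_tool", "arguments": {
  "motion": "0 0 4 0;0 0 0 0;0 0 0 0;0 0 0 0;-15 0 0 0;-25 0 0 0;-30 0 0 0;-30 0 0 0;-20 0 0 0;-5 0 0 0;0 0 0 0",
  "gripper": 65
}}

```text
clock: 6.8
tool_pos: [610.3, 206.9, 266.5]
orientation: [0.427, 0.565, 0.426, -0.563]
wrist_force: [-0.7, -0.1, -0.1]
grip_width: 0.648
```

```bash
python3 - <<'E'
from h import *
s=arm.state();print(s['tool_pos'],s['wrist_force'],s['joint_positions'])
a=snap("wrist",3)[1]
E
```

```text
[610.31665013 206.91355787 266.52989521] [-0.6723451  -0.0937828  -0.05964904] [-0.46449601  0.48707159  0.07369728  1.78562568 -0.04523852  0.8684701
 -0.64589697]
```

View pics/wrist3.png

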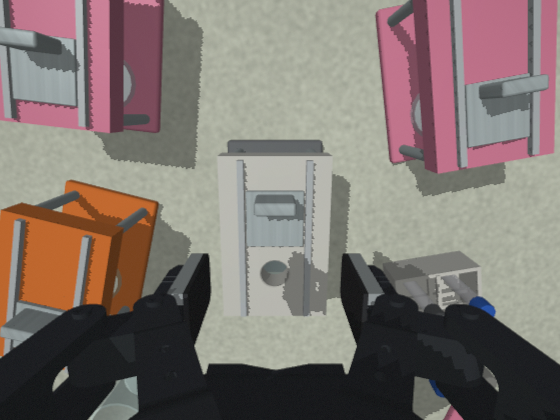

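The cover is open and the port shows at about (275,273). I'll take a second view with the port nearer the image centre.

Emit:
{"name": "servo_tool", "arguments": {
  "motion": "0 1 10 0;0 0 20 0;0 0 20 0;0 0 10 0;0 0 0 0;0 0 0 0"
}}

```text
clock: 7.45
tool_pos: [594.8, 148.5, 265.4]
orientation: [0.426, 0.564, 0.426, -0.564]
wrist_force: [-0.6, 0.6, 1.2]
grip_width: 0.65
```

```bash
python3 - <<'E'
from h import *
s=arm.state();print(s['tool_pos'])
a=snap("wrist",4)[1];b=snap("side",4)[1];snap("scene",4)
c=cv2.imread("pics/wrist3.png")
cv2.imwrite("pics/z6.png",np.hstack([cv2.resize(c[240:310,235:315],None,fx=5,fy=5,interpolation=2),cv2.resize(a[170:240,235:315],None,fx=5,fy=5,interpolation=2)]))
E
```

```text
[594.8078847  148.48411299 265.43861071]
```

View pics/z6.png

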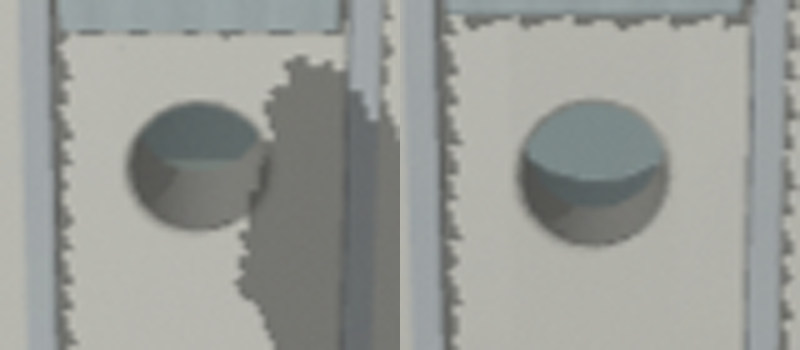

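View pics/wrist4.png

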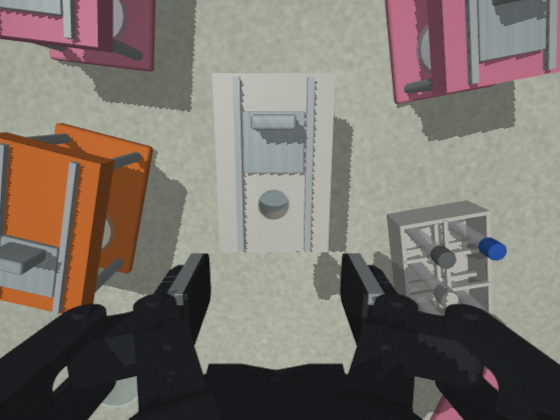

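```bash
python3 - <<'E'
from h import *
np.set_printoptions(precision=2,suppress=True)
W3,W4=lm("wrist",3),lm("wrist",4)
print(tri([(W3,274.1,272.7),(W4,273.2,204.0)]),atz(W3,274.1,272.7,110),atz(W4,273.2,204,110))
p=atz(W4,273.2,204,110)
print(proj(lm("side",4),p),proj(lm("scene",4),p))
a=cv2.imread("pics/side4.png");b=cv2.imread("pics/scene4.png")
cv2.imwrite("pics/z7.png",np.hstack([cv2.resize(a[155:205,240:295],None,fx=7,fy=7,interpolation=2),cv2.resize(b[170:220,315:370],None,fx=7,fy=7,interpolation=2)]))
E
```

```text
(array([590.86, 144.16, 109.55]), [np.float64(0.09217646591932738), np.float64(0.09217646591963104)]) [590.83 144.39 110.  ] [590.98 144.25 110.  ]
[265.18 182.36] [340.8  193.49]
```

View pics/z7.png

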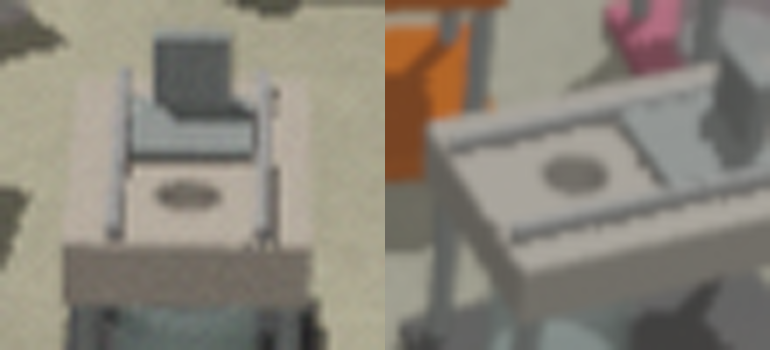

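Emit:
{"name": "servo_tool", "arguments": {
  "motion": "0 2 12 0;0 3 25 0;0 3.2 38 0;0 3.2 42 0;0 3.2 42 0;0 3.2 42 0;0 3.2 42 0;0 3.2 38 0;0 3 22 0;0 0 12 0;0 0 0 0;0 0 0 0"
}}

```text
clock: 8.8
tool_pos: [535.2, -160.8, 265.2]
orientation: [0.427, 0.564, 0.427, -0.564]
wrist_force: [0.1, -0.0, 1.3]
grip_width: 0.648
```

```bash
python3 - <<'E'
from h import *
s=arm.state();print(s['tool_pos'],s['joint_positions'])
a=snap("wrist",5)[1]
E
```

```text
[ 535.20856212 -160.75494557  265.22207773] [ 0.11437732  0.38673483  0.10426466  1.97588247 -0.05659054  0.78177977
 -0.02384166]
```

View pics/wrist5.png

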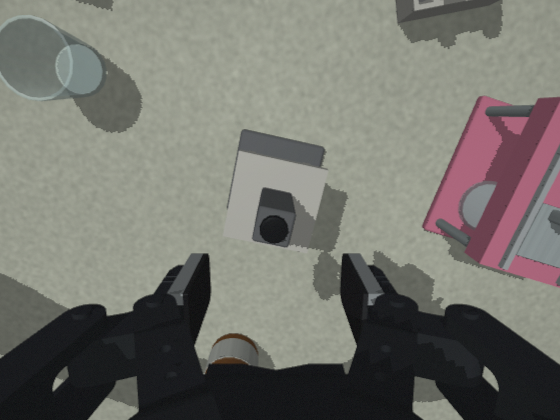

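The probe cap is at (274,229). The stand and handle are rotated about 12° clockwise in the image.

```bash
python3 - <<'E'
from h import *
a=cv2.imread("pics/wrist5.png")
cv2.imwrite("pics/z8.png",cv2.resize(a[125:265,215:340],None,fx=4.25,fy=4.25,interpolation=2))
E
```

```text
(no output)
```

View pics/z8.png

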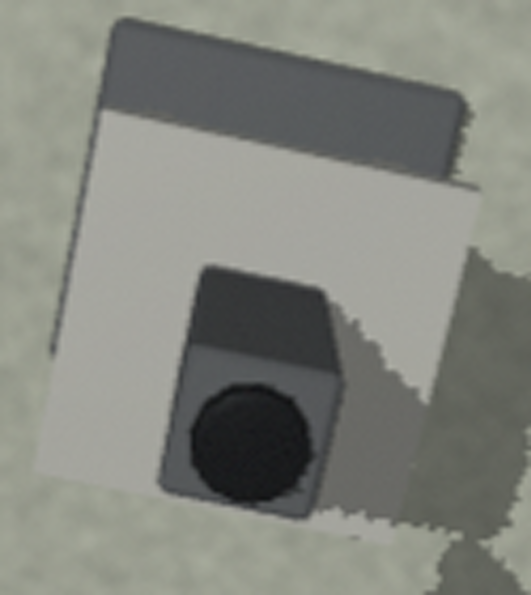

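```bash
python3 - <<'E'
from h import *
np.set_printoptions(precision=2,suppress=True)
W=lm("wrist",5);S,D=arm.camera_model("scene"),arm.camera_model("side")
z=lambda u,v:(u/4.25+214.6,v/4.25+124.6)
P=[atz(W,*z(*p),175) for p in[(188,343),(342,377),(315,518),(160,487)]]
for p in P:print(p)
P=np.array(P);print("c",P.mean(0));
for i,j in((0,1),(3,2),(1,2),(0,3)):
    d=P[j]-P[i];print(np.linalg.norm(d),np.degrees(np.arctan2(d[1],d[0])))
print("cap",atz(W,*z(252,442),181))
Q=[atz(W,*z(*p),115) for p in[(100,110),(479,188),(38,472)]]
print(Q, (Q[1]+Q[2])/2,[np.degrees(np.arctan2(*(b-a)[[1,0]])) for a,b in((Q[0],Q[1]),(Q[2],Q[0]))])
c=np.array([*P.mean(0)[:2],181])
print(proj(S,c),proj(D,c))
print("tri cap",tri([(W,*z(252,442)),(D,276.2,221.8),(S,221.6,205)]))
E
```

```text
[ 527.5  -147.34  175.  ]
[ 547.53 -158.31  175.  ]
[ 538.03 -178.27  175.  ]
[ 517.27 -167.3   175.  ]
c [ 532.58 -162.8   175.  ]
22.834420849540034 -28.710085204544704
23.48282620669766 -27.847758332634253
22.110415018049636 -115.43427122186854
22.436205495806142 -117.13245136126856
cap [ 532.83 -162.37  181.  ]
[array([ 517.65, -116.32,  115.  ]), array([ 579.18, -148.24,  115.  ]), array([ 486.02, -178.09,  115.  ])] [ 532.6  -163.16  115.  ] [np.float64(-27.419613148717207), np.float64(62.88302085257495)]
[221.21 203.48] [275.53 221.98]
tri cap (array([ 533.89, -162.71,  179.6 ]), [np.float64(1.1889712961505148), np.float64(1.348582504061059), np.float64(1.6621078056523853)])
```

Emit:
{"name": "servo_tool", "arguments": {
  "motion": "0 -2 2.6 0;0 0 0 0.1015;0 0 0 0.1015;12 0 0 0;22 0 0 0;22 0 0 0;22 0 0 0;20 0 0 0;10 0 0 0;4 0 0 0;1 0 0 0;0 0 0 0;0 0 0 0"
}}

```text
clock: 10.15
tool_pos: [532.8, -163.9, 153.0]
orientation: [0.368, 0.605, 0.367, -0.604]
wrist_force: [0.3, 0.2, -0.1]
grip_width: 0.65
```

```bash
python3 - <<'E'
from h import *
a=snap("wrist",6)[1];b=snap("side",6)[1]
cv2.imwrite("pics/z9.png",np.hstack([cv2.resize(a[0:420,:],(533,400)),cv2.resize(b[190:310,240:319],(264,400))]))
E
```

```text
(no output)
```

View pics/z9.png

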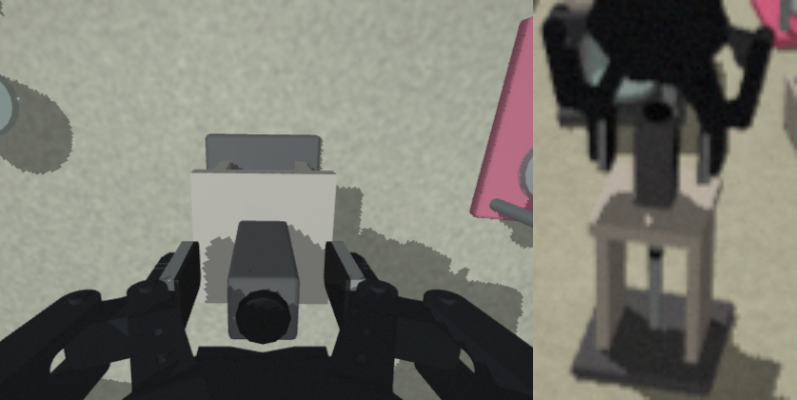

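The handle is square to the pads and centred between them (inset x 228–298, pads at 200 and 328). I'll close on it.

Emit:
{"name": "servo_tool", "arguments": {
  "motion": "0 0 0 0;0 0 0 0;0 0 0 0;0 0 0 0;0 0 0 0;0 0 0 0;0 0 0 0;0 0 0 0",
  "gripper": 0
}}

```text
clock: 11.05
tool_pos: [532.5, -163.8, 152.6]
orientation: [0.367, 0.604, 0.367, -0.604]
wrist_force: [-1.0, 0.2, 5.9]
grip_width: 0.272
```

Emit:
{"name": "servo_tool", "arguments": {
  "motion": "-3 0 0 0;-6 0 0 0;-10 0 0 0;-14 0 0 0;-18 0 0 0;-20 0 0 0;-20 0 0 0;-20 0 0 0;-18 0 0 0;-14 0 0 0;-9 0 0 0;-3 0 0 0;0 0 0 0;0 0 0 0"
}}

```text
clock: 12.45
tool_pos: [532.1, -163.7, 306.7]
orientation: [-0.367, -0.604, -0.367, 0.605]
wrist_force: [0.5, 0.0, -1.4]
grip_width: 0.278
```

```bash
python3 - <<'E'
from h import *
s=arm.state();print(s['tool_pos'],s['orientation'],s['wrist_force'],s['grip_width'])
a=snap("scene",7)[1];b=snap("side",7)[1]
cv2.imwrite("pics/z10.png",np.hstack([cv2.resize(a[130:260,190:290],(400,520)),cv2.resize(b[130:260,230:330],(400,520))]))
E
```

```text
[ 532.07085334 -163.66571923  306.70261675] [-0.36690474 -0.6040547  -0.3673705   0.60459718] [ 0.45147286  0.02140535 -1.40539957] 0.2780654689105541
```

View pics/z10.png

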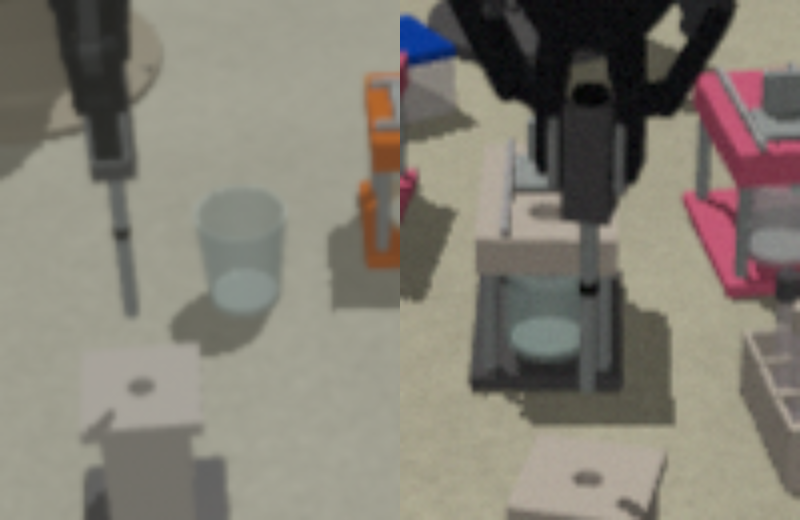

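```bash
python3 - <<'E'
from h import *
np.set_printoptions(precision=2,suppress=True)
S,D=arm.camera_model("scene"),arm.camera_model("side")
print("mark",tri([(S,219.9,187.9),(D,276.9,201.6)]))
print("tip",tri([(S,222.4,208.2),(D,276.9,227.0)]))
print("hole",tri([(S,190+141/4-.4,130+386/4-.4),(D,230+188/4-.4,130+479/4-.4)]))
print("port",tri([(S,341.7,194.6),(D,266.3,182.6)]))
E
```

```text
mark (array([ 535.21, -162.39,  226.98]), [np.float64(0.47162991971094664), np.float64(0.47162991971091767)])
tip (array([ 535.48, -162.72,  168.83]), [np.float64(0.24471774828656248), np.float64(0.24471774828653395)])
hole (array([ 535.68, -162.15,  113.79]), [np.float64(0.2822181912119936), np.float64(0.28221819121198316)])
port (array([594.19, 144.76, 108.46]), [np.float64(0.1729896274268884), np.float64(0.17298962742680957)])
```

Emit:
{"name": "servo_tool", "arguments": {
  "motion": "0 -2.7 -9 0;0 -5.4 -18 0;0 -8 -27 0;0 -9.9 -33 0;0 -9.9 -33 0;0 -9.9 -33 0;0 -9.9 -33 0;0 -9.9 -33 0;0 -9 -30 0;0 -7.2 -24 0;0 -5.4 -18 0;0 -2.4 -8.7 0;0 0 0 0;0 0 0 0;0 0 0 0"
}}

```text
clock: 14.05
tool_pos: [590.9, 141.8, 307.3]
orientation: [-0.367, -0.605, -0.366, 0.605]
wrist_force: [-0.1, -0.2, -0.3]
grip_width: 0.275
```

```bash
python3 - <<'E'
from h import *
s=arm.state();print(s['tool_pos'],s['orientation'],s['wrist_force'],s['grip_width'])
a=snap("scene",8)[1];b=snap("side",8)[1];snap("wrist",8)
cv2.imwrite("pics/z11.png",np.hstack([cv2.resize(a[110:220,300:385],None,fx=4.7,fy=4.7,interpolation=2),cv2.resize(b[100:210,225:310],None,fx=4.7,fy=4.7,interpolation=2)]))
E
```

```text
[590.94906186 141.81716496 307.34011076] [-0.36670599 -0.60456083 -0.36632613  0.6048455 ] [-0.12708286 -0.15668691 -0.28107975] 0.27464798420250447
```

View pics/z11.png

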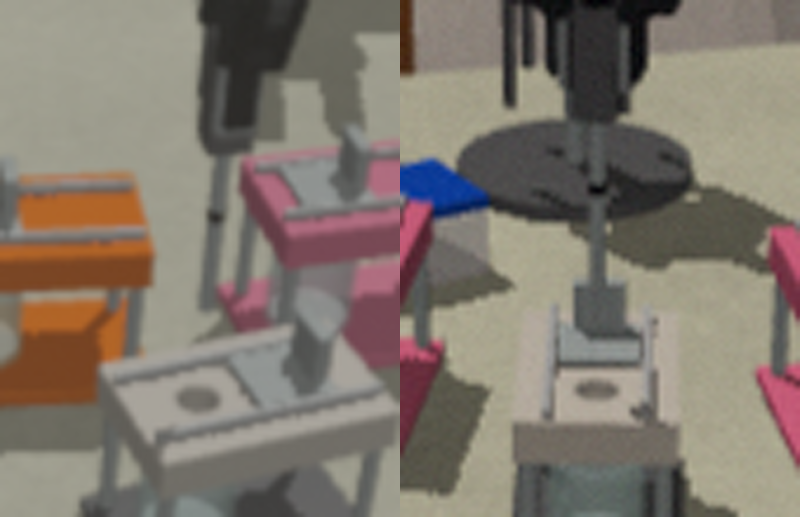

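View pics/wrist8.png

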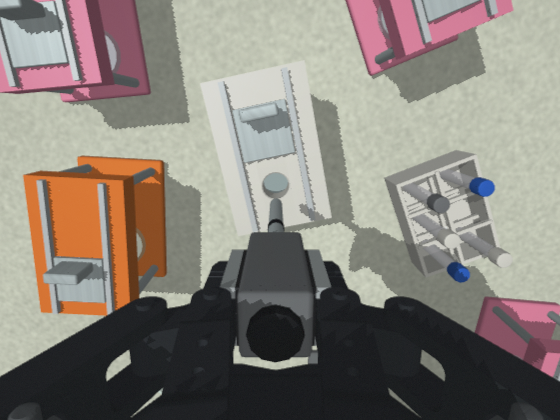

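```bash
python3 - <<'E'
from h import *
np.set_printoptions(precision=2,suppress=True)
S,D=arm.camera_model("scene"),arm.camera_model("side")
f=lambda x,y,a,b:(a+x/4.7-.4,b+y/4.7-.4)
X,r=tri([(S,*f(215.5,216,300,110)),(D,*f(198,188.5,225,100))]);print(X,r)
P,r=tri([(S,*f(197.5,398,300,110)),(D,*f(197,389,225,100))]);print("port",P,r, X-P)
T=X-[0,0,60];print("tip pred",proj(S,T),"seen",f(206,308,300,110),proj(D,T))
W=lm("wrist",8);print("wrist port",atz(W,275.5,184,110))
# pixel of point above port mark by same height in both
for n,m,o in(("S",S,(300,110)),("D",D,(225,100))):
    for z in (X[2],X[2]-60):
        p=proj(m,[P[0],P[1],z]);print(n,z,(p-np.array(o)+.4)*4.7+([0,0] if n=="S" else [400,0]))
E
```

```text
[594.42 142.13 228.46] [np.float64(0.5747647248362626), np.float64(0.5747647248362548)]
port [594.46 144.05 109.69] [np.float64(0.06656536957094042), np.float64(0.06656536957091327)] [ -0.04  -1.92 118.77]
tip pred [343.16 175.87] seen (343.4297872340426, 175.131914893617) [266.75 161.98]
wrist port [591.78 144.63 110.  ]
S 228.46462086544628 [218.7 213.7]
S 168.46462086544628 [207.58 310.28]
D 228.46462086544628 [597.6  188.11]
D 168.46462086544628 [597.26 291.7 ]
```

Emit:
{"name": "servo_tool", "arguments": {
  "motion": "0 -0.8 -1.6 0;8 0 0 0;12 0 0 0;12 0 0 0;8 0 0 0;4 0 0 0;0 0 0 0;0 0 0 0;0 0 0 0"
}}

```text
clock: 15.1
tool_pos: [591.3, 145.3, 263.7]
orientation: [0.367, 0.605, 0.367, -0.604]
wrist_force: [-0.1, -0.2, -0.8]
grip_width: 0.275
```

```bash
python3 - <<'E'
from h import *
s=arm.state();print(s['tool_pos'],s['orientation'],s['wrist_force'],s['grip_width'])
a=snap("scene",9)[1];b=snap("side",9)[1];snap("wrist",9)
cv2.imwrite("pics/z12.png",np.hstack([cv2.resize(a[140:215,315:370],None,fx=7,fy=7,interpolation=2),cv2.resize(b[130:205,240:295],None,fx=7,fy=7,interpolation=2)]))
E
```

```text
[591.27418257 145.31637315 263.70551599] [ 0.3672075   0.60459317  0.36704736 -0.60407117] [-0.11084421 -0.2432636  -0.81280804] 0.27453308019653133
```

View pics/z12.png

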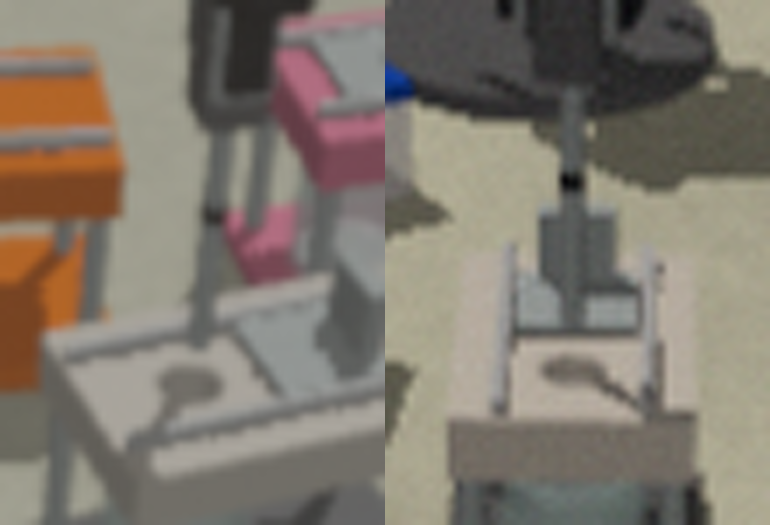

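View pics/wrist9.png

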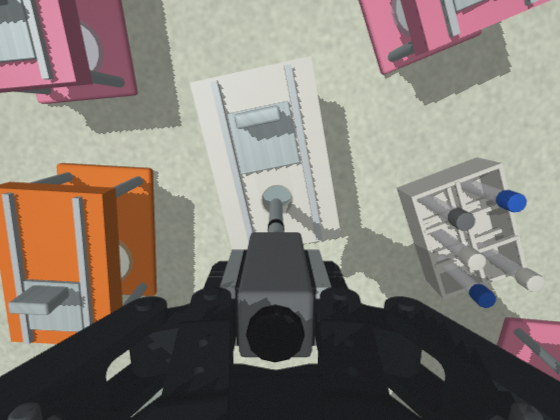

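```bash
python3 - <<'E'
from h import *
np.set_printoptions(precision=2,suppress=True)
print(arm.state()['tool_pos'])
S,D=arm.camera_model("scene"),arm.camera_model("side")
a=lambda x,y:(315+x/7-.43,140+y/7-.43); b=lambda x,y:(240+(x-385)/7-.43,130+y/7-.43)
for n,p,q in(("port",(190,384),(574,371)),("mark",(213,215),(571,181)),("tip",(200,345),(572,326))):
    print(n,tri([(S,*a(*p)),(D,*b(*q))]))
E
```

```text
[591.2  145.28 263.67]
port (array([594.61, 144.27, 109.08]), [np.float64(0.17598189808812614), np.float64(0.17598189808814615)])
mark (array([594.2 , 146.47, 184.08]), [np.float64(0.6023923485406895), np.float64(0.6023923485405928)])
tip (array([594.62, 147.03, 126.1 ]), [np.float64(0.02063087379728691), np.float64(0.020630873797298218)])
```

Emit:
{"name": "servo_tool", "arguments": {
  "motion": "0 1.2 1.6 0;0 0 0 0;0 0 0 0;0 0 0 0;0 0 0 0"
}}

```text
clock: 15.75
tool_pos: [591.3, 143.3, 263.2]
orientation: [-0.367, -0.604, -0.367, 0.604]
wrist_force: [-0.4, 0.3, -1.5]
grip_width: 0.27
```

```bash
python3 - <<'E'
from h import *
s=arm.state();print(s['tool_pos'],s['orientation'],s['wrist_force'],s['grip_width'])
a=snap("scene",10)[1];b=snap("side",10)[1]
cv2.imwrite("pics/z13.png",np.hstack([cv2.resize(a[140:215,315:370],None,fx=7,fy=7,interpolation=2),cv2.resize(b[130:205,240:295],None,fx=7,fy=7,interpolation=2)]))
E
```

```text
[591.34974    143.27786164 263.22867814] [-0.3671274  -0.60431068 -0.3671081   0.60436555] [-0.39946163  0.2967732  -1.4941649 ] 0.2704454338615601
```

View pics/z13.png

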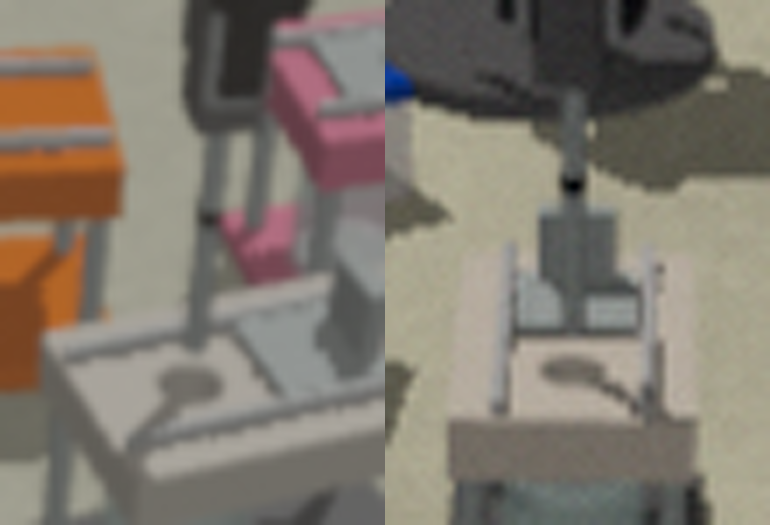

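Emit:
{"name": "servo_tool", "arguments": {
  "motion": "3 0 0 0;6 0 0 0;8 0 0 0;8 0 0 0;8 0 0 0;8 0 0 0;8 0 0 0;7 0 0 0;5 0 0 0;3 0 0 0;1 0 0 0;0 0 0 0;0 0 0 0;0 0 0 0;0 0 0 0"
}}

```text
clock: 17.35
tool_pos: [591.4, 143.3, 198.5]
orientation: [0.367, 0.604, 0.367, -0.604]
wrist_force: [-0.2, 0.2, -1.0]
grip_width: 0.274
```

```bash
python3 - <<'E'
from h import *
s=arm.state();print(s['tool_pos'],s['orientation'],s['wrist_force'],s['grip_width'])
a=snap("scene",11)[1];b=snap("side",11)[1]
cv2.imwrite("pics/z14.png",np.hstack([cv2.resize(a[140:215,315:370],None,fx=7,fy=7,interpolation=2),cv2.resize(b[130:205,240:295],None,fx=7,fy=7,interpolation=2)]))
E
```

```text
[591.44447867 143.31405172 198.50470037] [ 0.36717603  0.6044583   0.36709056 -0.60419901] [-0.1904832   0.1586099  -0.97234269] 0.27413590189797926
```

View pics/z14.png

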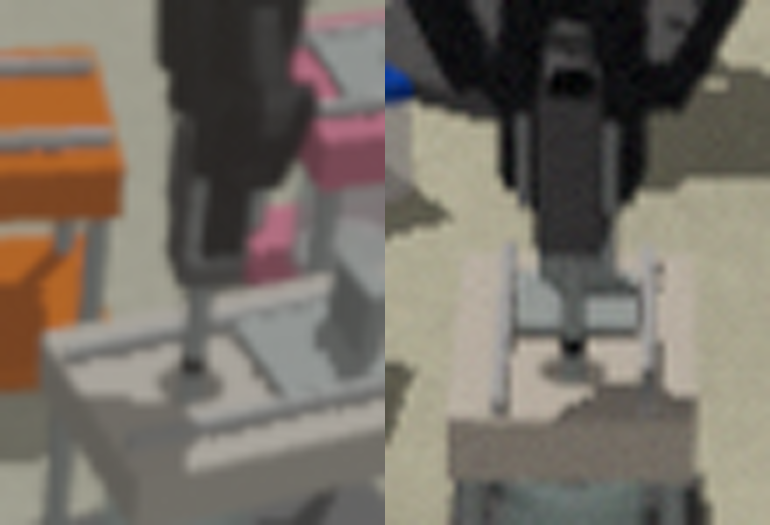

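Emit:
{"name": "servo_tool", "arguments": {
  "motion": "2 0 0 0;3 0 0 0;3 0 0 0;1.5 0 0 0;0.6 0 0 0;0 0 0 0;0 0 0 0;0 0 0 0;0 0 0 0;0 0 0 0"
}}

```text
clock: 18.45
tool_pos: [591.4, 143.3, 188.2]
orientation: [0.367, 0.604, 0.367, -0.604]
wrist_force: [0.0, 0.3, -1.6]
grip_width: 0.276
```

```bash
python3 - <<'E'
from h import *
s=arm.state();print(s['tool_pos'],s['orientation'],s['wrist_force'],s['grip_width'])
a=snap("scene",12)[1];b=snap("side",12)[1];snap("wrist",12)
cv2.imwrite("pics/z15.png",np.hstack([cv2.resize(a[160:210,320:360],None,fx=10,fy=10,interpolation=2),cv2.resize(b[155:205,248:288],None,fx=10,fy=10,interpolation=2)]))
S,D=arm.camera_model("scene"),arm.camera_model("side")
P=np.array([594.5,144.3,109.2])
for dz in (-3,0,3):
  print(dz,(proj(S,P+[0,0,dz])-[320,160]+.45)*10,(proj(D,P+[0,0,dz])-[248,155]+.45)*10+[400,0])
E
```

```text
[591.35401942 143.26619834 188.24183053] [ 0.36712905  0.60436236  0.36709836 -0.60431879] [ 0.02921548  0.32496301 -1.58986832] 0.2755211221612485
-3 [220.28224773 358.00287558] [589.40742054 289.50474672]
0 [221.34041511 348.82143915] [589.44099323 279.18471492]
3 [222.40240286 339.60685445] [589.47463743 268.84270072]
```

View pics/z15.png

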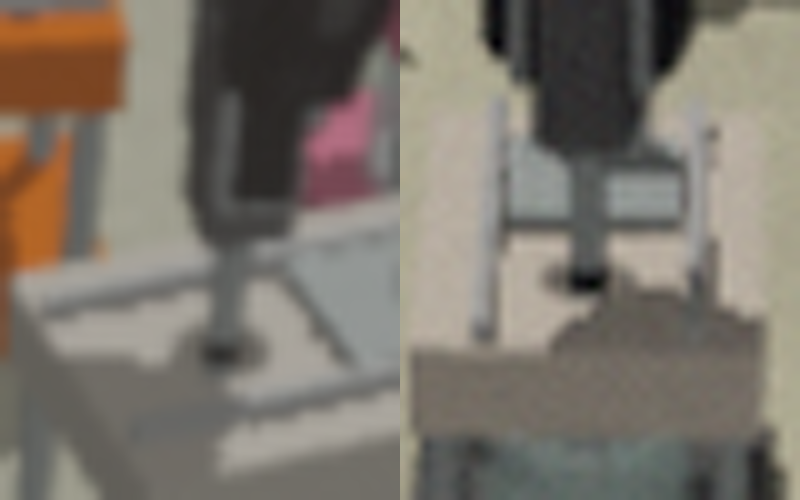

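View pics/wrist12.png

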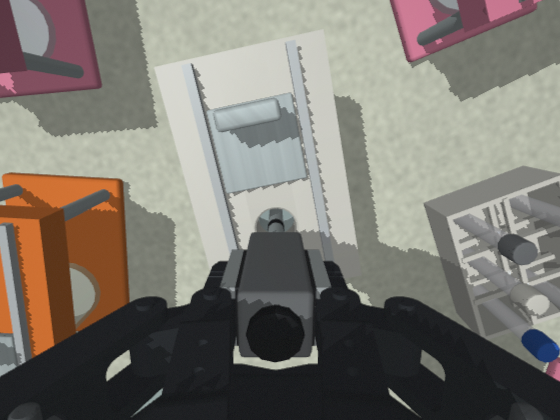

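Emit:
{"name": "servo_tool", "arguments": {
  "motion": "0.7 0 0 0;0 0 0 0;0 0 0 0;0 0 0 0;0 0 0 0"
}}

```text
clock: 19.1
tool_pos: [591.4, 143.3, 187.5]
orientation: [0.367, 0.604, 0.367, -0.604]
wrist_force: [-0.9, 0.7, -1.5]
grip_width: 0.278
```

```bash
python3 - <<'E'
from h import *
np.set_printoptions(precision=1,suppress=True)
s=arm.state();print(s['tool_pos'],s['orientation'],s['wrist_force'],s['joint_velocities'].round(4))
S,D=arm.camera_model("scene"),arm.camera_model("side")
P=np.array([594.5,144.3,109.2])
th=np.linspace(0,2*np.pi,73)
for n,m in(("scene",S),("side",D)):
    im=snap(n,13)[1].astype(int).sum(2)
    c=-m["R"].T@m["t"];d=(c-P)[:2];d/=np.linalg.norm(d)
    F=P+[4.5*d[0],4.5*d[1],0]
    print(n,"front band mid/top/bot v:",[proj(m,F+[0,0,z]) for z in(0,3,-3)])
    u=int(round(proj(m,F)[0]))
    v=int(proj(m,F)[1])
    print(u,v);print(im[v-8:v+8,u-3:u+4])
E
```

```text
[591.4 143.3 187.5] [ 0.4  0.6  0.4 -0.6] [-0.9  0.7 -1.5] [ 0.  0. -0. -0. -0.  0. -0.]
scene front band mid/top/bot v: [array([341.6, 195.5]), array([341.7, 194.6]), array([341.5, 196.4])]
342 195
[[379 349 297 285 295 306 328]
 [337 322 283 287 309 365 434]
 [438 407 311 293 316 393 477]
 [482 446 329 295 320 397 482]
 [471 427 313 296 325 407 479]
 [408 364 291 295 317 376 443]
 [335 305 279 290 292 312 372]
 [303 244 226 248 246 276 316]
 [294 211 161 180 203 268 303]
 [305 252 205 196 236 301 337]
 [313 293 278 300 356 396 433]
 [319 314 316 365 441 458 474]
 [318 318 318 343 391 421 456]
 [312 308 307 314 328 355 380]
 [307 310 309 310 319 334 328]
 [309 311 313 324 370 410 385]]
side front band mid/top/bot v: [array([266.5, 183.3]), array([266.5, 182.2]), array([266.5, 184.3])]
266 183
[[440 412 303 262 275 337 436]
 [377 354 301 278 270 295 376]
 [260 252 274 270 271 242 254]
 [392 374 296 273 277 310 392]
 [515 476 312 274 274 363 513]
 [487 455 315 280 280 362 490]
 [404 365 262 270 258 273 400]
 [303 254 171 198 174 155 313]
 [300 254 109  27  34 153 302]
 [418 367 268 207 195 217 296]
 [513 478 432 300 287 268 280]
 [517 493 387 270 274 265 277]
 [494 386 279 269 266 273 273]
 [400 270 275 267 276 273 279]
 [278 282 293 292 282 291 285]
 [318 313 304 308 304 311 312]]
```

Emit:
{"name": "servo_tool", "arguments": {
  "motion": "0.3 0 0 0;0 0 0 0;0 0 0 0;0 0 0 0;0 0 0 0;0 0 0 0"
}}

```text
clock: 19.8
tool_pos: [591.4, 143.3, 187.2]
orientation: [0.367, 0.604, 0.367, -0.604]
wrist_force: [-1.5, -0.2, -1.0]
grip_width: 0.273
```

```bash
python3 - <<'E'
from h import *
s=arm.state();print(s['clock'],s['tool_pos'],s['orientation'],s['wrist_force'])
print(arm.close_job())
E
```

```text
19.8 [591.3892772  143.2693728  187.18893058] [ 0.36713926  0.60435675  0.36710638 -0.60431332] [-1.53656294 -0.20731485 -1.03510308]
the job is handed in; nothing more can be done
None
```

I slid the cover open, lifted the probe from its stand, lowered it into the port to the dark band, and handed the job in at 19.8 s with the gripper still holding it.

- **Cover:** I slid it until it hit the end stop. The gripper moved about 49 mm, then stopped while the force rose to about 18 N. The wrist picture taken afterwards showed the port fully clear.
- **Centring:** My last scene and side pictures put the rod within about 1–2 mm of the port's centre. It is upright and still. I saw no wrist-force sign of contact while lowering it.
- **Depth:** My checks disagreed slightly. Just before the last move, the arm readings put the band level within about 0.1 mm. The fixed cameras put it about 0.6–0.9 mm high. I lowered it 0.3 mm more as a compromise and did not take another picture after that.
- **Bystanders:** I never approached the beaker, bottle or rack. I did not check their positions separately at the end.

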